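# Put the sockets away in order on the socket rail

## Robot

A 6-joint arm with a two-finger parallel gripper is mounted at the origin on the work surface. World frame = base frame: x ahead of the robot, y to its left, z up, the work surface at z = 0. Lengths are in m, angles in rad, forces in N, time in s.
With the tool pointing down it reaches from about 0.4 to 0.825 m from the base axis. Payload 7 kg.
Tool frame: the origin (TCP) lies at the centre of the arm's flange, where the gripper is bolted on; the fingertips stand 178 mm ahead of it and the grasp point (between the pads) lies 159 mm ahead of it; z points along the fingers, y is the direction in which the jaws open and shut (so a half turn about z gives the same grasp; the last joint's range is limited). The gripper opens to 88 mm and grips with 3 to 60 N. Pads are 19 mm wide; open, the fingers measure 130 mm over their backs; the gripper's body (78 mm by 193 mm) begins 47 mm behind the grasp point.
Start: joints at [0.288, 0.359, 0.012, 0, -1.224, -0.288], TCP at [0.675, -0, 0.405] pointing down, gripper open.
Joint ranges: [-3.07, 3.07], [-1.43, 2.12], [-1.02, 1.25], [-3.03, 1.67], [-3.05, -0], [-3.03, 3.03]. Speed limits (rad/s): [2.39, 2.39, 3.01, 3.14, 3.14, 3.14].

## Interface

Orientations are given as [roll, pitch, yaw] about the fixed x, y, z axes, in that order (R = Rz(yaw) Ry(pitch) Rx(roll)).
In Python, from station import arm gives the robot as it stands.
- The arm moves only by the shell command python3 -m handwheel 'ROWS' [OPENING] [FORCE]. ROWS is JSON, a list of rows, each a list of 4 numbers: the shift along the world's x, y, z in cm, then the turn about the world's z in rad. In form: [[dx, dy, dz, yaw], ...]. A call has 1 to 20 rows; each row shifts and turns the commanded pose from where the row before left it; what a row does not reach is not made up. A row lasts 1/10 s, in which the tool goes at most 50 mm and 8.59 degrees, less where a joint would pass 70% of its speed; a pose out of reach is approached as far as the arm can. A call is refused whole if a number of a shift passes 5 or a number of a turn 0.15, either way. A call with a gripper value outside its range is refused whole. OPENING is the closure, from 0 (fully open) to 1 (shut), set as the call begins (- or left out, the last holds). The fingers move at their own pace and stop on an object; FORCE is the grip in N (left out, the last holds). Time passes only in rows, so rows that do not move let the fingers close. It gives the time, the measured TCP pose, the force and the opening at its end, in the units of the state.
- arm.get_state(): the state, without advancing time (a new reading comes with each control period).
- arm.grab_frame(name): name is "scene" or "side" or "wrist"; returns a dict with "image" (400x640x3 uint8, red, green, blue), "depth" (400x640 float32, m along the optical axis (not along the pixel's ray), 0 where there is no reading), "vfov" (degrees; the focal length in pixels is half the picture's height over the tangent of half this angle, whatever the lens; pixels are square), "cx", "cy" (the principal point, pixels), "rvec" (rotation vector, rad) and "tvec" (3), from world to camera coordinates, as OpenCV has them. Camera axes: x right, y down, z forward; pixel columns grow to the right and rows downward; lengths in m; the calibration is good to about 2 mm. The wrist camera is an equidistant fisheye: a pixel r from the principal point sees the ray r / f radians off the axis. A picture is of the moment at which its call begins.
- arm.job_done(): hands the job in, once; it reports no verdict.
The state is a dict: "t": time; "q": joint angles; "qd": joint speeds; "joint_efforts": joint torques, N m; "eef_pos": TCP position; "ee_rot": TCP orientation; "force": force on the tool from outside, world axes, zero at the start; "moment": the same for the moment, N m; "width": finger opening in m.
Only numpy, scipy, OpenCV 4.12 (cv2) and the standard library are available. Lean on these libraries where they do the work, as an engineer would, in place of code of your own. Each camera call takes 0.05 s, during which the arm holds its last target.

## Task

Move the four steel sockets from the blue tray to the socket rail, one in each pocket, in order of size: the largest in the pocket next to the white carrying handle, then each next smaller one along, the smallest at the far end. Stand each upright on the floor of its pocket, roughly in the middle, without ever tipping one over, and leave the nut where it lies in the tray.

Things in the scene. Friction and masses are not known exactly. Their poses are not given: they have to be found in the camera images.
- socket_a_mid (a point): The largest of four plain round steel wrench sockets: an upright cylinder 50 mm in diameter and 66 mm tall with a dark band and a black hexagon on its top face. It stands loose in a row in the blue tray (tray 84 x 396 mm, rim 13 mm high, floor 4 mm above the bench; five places 76 mm apart, order different every time). The point is the socket's centre, half-way up (33 mm above its underside); z is its axis, up when it stands; its yaw means nothing.
- socket_b_mid (a point): The second largest of four plain round steel wrench sockets: an upright cylinder 42 mm in diameter and 60 mm tall with a dark band and a black hexagon on its top face. It stands loose in a row in the blue tray (tray 84 x 396 mm, rim 13 mm high, floor 4 mm above the bench; five places 76 mm apart, order different every time). The point is the socket's centre, half-way up (30 mm above its underside); z is its axis, up when it stands; its yaw means nothing.
- socket_c_mid (a point): The second smallest of four plain round steel wrench sockets: an upright cylinder 34 mm in diameter and 54 mm tall with a dark band and a black hexagon on its top face. It stands loose in a row in the blue tray (tray 84 x 396 mm, rim 13 mm high, floor 4 mm above the bench; five places 76 mm apart, order different every time). The point is the socket's centre, half-way up (27 mm above its underside); z is its axis, up when it stands; its yaw means nothing.
- socket_d_mid (a point): The smallest of four plain round steel wrench sockets: an upright cylinder 26 mm in diameter and 48 mm tall with a dark band and a black hexagon on its top face. It stands loose in a row in the blue tray (tray 84 x 396 mm, rim 13 mm high, floor 4 mm above the bench; five places 76 mm apart, order different every time). The point is the socket's centre, half-way up (24 mm above its underside); z is its axis, up when it stands; its yaw means nothing.
- pocket_a_floor (a point): One of four identical grey plastic pocket blocks (78 x 78 mm, top 18 mm above the bench) side by side, 80 mm apart, on a fixed aluminium strip: the socket rail. Each has a round flat pocket 64 mm in diameter and 8 mm deep. The point is the centre of the pocket's floor, 10 mm above the bench; z is up, y runs along the rail, x across it. Which letter stands where along the rail is different every time; only the place counts.
- pocket_b_floor (a point): One of four identical grey plastic pocket blocks (78 x 78 mm, top 18 mm above the bench) side by side, 80 mm apart, on a fixed aluminium strip: the socket rail. Each has a round flat pocket 64 mm in diameter and 8 mm deep. The point is the centre of the pocket's floor, 10 mm above the bench; z is up, y runs along the rail, x across it. Which letter stands where along the rail is different every time; only the place counts.
- pocket_c_floor (a point): One of four identical grey plastic pocket blocks (78 x 78 mm, top 18 mm above the bench) side by side, 80 mm apart, on a fixed aluminium strip: the socket rail. Each has a round flat pocket 64 mm in diameter and 8 mm deep. The point is the centre of the pocket's floor, 10 mm above the bench; z is up, y runs along the rail, x across it. Which letter stands where along the rail is different every time; only the place counts.
- pocket_d_floor (a point): One of four identical grey plastic pocket blocks (78 x 78 mm, top 18 mm above the bench) side by side, 80 mm apart, on a fixed aluminium strip: the socket rail. Each has a round flat pocket 64 mm in diameter and 8 mm deep. The point is the centre of the pocket's floor, 10 mm above the bench; z is up, y runs along the rail, x across it. Which letter stands where along the rail is different every time; only the place counts.
- handle_foot (a point): The carrying handle at one end of the socket rail (either end, different every time): a black foot 70 x 30 x 14 mm with a white bow across the rail, its top 60 mm above the bench; at the rail's other end is a plain black block with no bow. Fixed. The point is the centre of the foot's underside, 4 mm above the bench, 60 mm from the centre of the nearest pocket, in line with the pockets; y runs along the rail.
- nut_mid (a point): A loose brass-coloured hexagon nut, 36 mm across the flats and 18 mm tall, lying flat with its black hole up in one of the tray's five places, among the sockets. It is not a socket and stays. The point is its centre, 9 mm above its underside.
Things that resemble listed ones, but are neither listed nor needed, are in the scene too. What is shaped like the part that bears socket_a_mid but orange is not meant.

How it is judged:
By the outcome, as a careful person would: the job done as asked, in the order asked, and still so for the second after the job is handed in, with the robot touching nothing.
It also fails if it takes over 96 s, if anything falls off the work surface, if the arm or the gripper's body presses on something with over 40 N, if the wrist force passes 120 N, or if a joint passes its speed limit or range.

## Working session

There is one attempt and no reset: what is moved stays moved. The work goes in short steps, Python scripts to look and compute and a shell command to move; the robot and the scene stay as the last step left them, time stands still between calls to the robot, and variables do not carry over. Pictures are saved under pics/ and viewed, and the job is handed in when it is done.

```bash
mkdir -p pics; ls; python3 - <<'E'
from station import arm
import cv2,numpy as np
s=arm.get_state();print(s['t'],s['eef_pos'],s['ee_rot'],s['width'])
for n in ['scene','side']:
    f=arm.grab_frame(n);np.savez(f'{n}0.npz',**f)
    cv2.imwrite(f'pics/{n}0.png',cv2.cvtColor(f['image'],cv2.COLOR_RGB2BGR));print(n,f['vfov'],f['cx'],f['cy'],f['rvec'],f['tvec'])
E
```

```text
pics
0.0 [6.74799761e-01 2.05717886e-05 4.03767434e-01] [ 3.14003269e+00 -1.25092896e-04 -1.57087151e+00] 0.08772641967402814
scene 52.48449895925239 320.7850689170541 196.60141632821635 [ 2.26425137  0.61332676 -0.24745478] [-0.43221416 -0.14692104  0.99562517]
side 50.73493132668905 317.5365000584395 198.7083680898771 [ 0.57300372 -2.76138898  1.04878091] [0.46640449 0.19999865 0.87346179]
```

View pics/scene0.png

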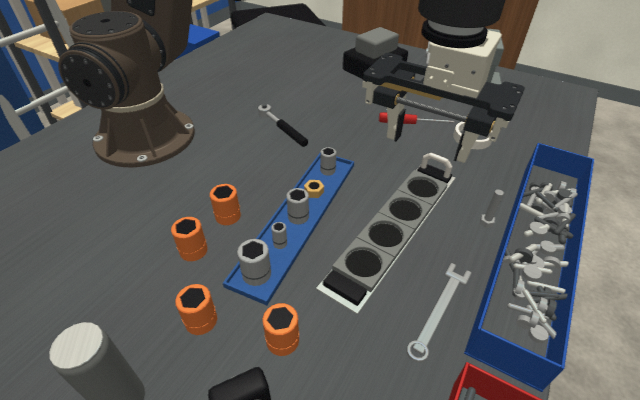

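View pics/side0.png

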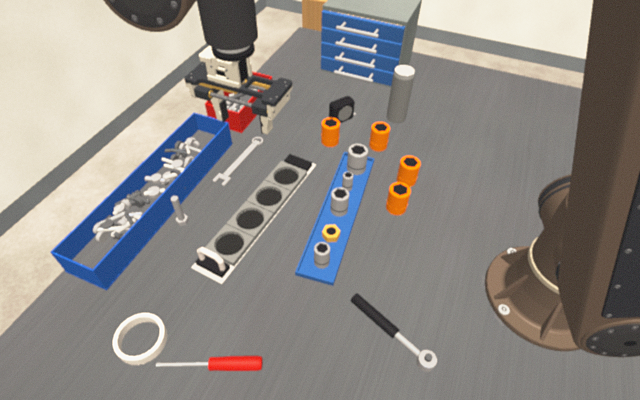

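The scene view shows the sockets from near to far: a at (255,260), d at (279,233), b at (298,203), the nut at (315,187) and c at (328,158). The handle is at the far end of the rail, at (437,163). The side view agrees. Next I'll measure the positions.

```bash
cat > h.py <<'E'
import cv2,numpy as np
def ray(f,u,v,z):
    fl=200/np.tan(np.radians(float(f['vfov']))/2)
    R=cv2.Rodrigues(f['rvec'])[0];c=-R.T@f['tvec']
    d=R.T@np.array([(u-f['cx'])/fl,(v-f['cy'])/fl,1]);return c+d*(z-c[2])/d[2]
def blobs(f,box,thr=60,amin=25):
    x0,y0,x1,y1=box
    m=np.zeros(f['image'].shape[:2],np.uint8);m[y0:y1,x0:x1]=(f['image'][y0:y1,x0:x1].max(2)<thr)
    n,l,s,c=cv2.connectedComponentsWithStats(m)
    return [(c[i].round(1),s[i].tolist()) for i in range(1,n) if s[i][4]>=amin]
E
python3 - <<'E'
from h import *
for n,b in (('scene',(225,140,460,310)),('side',(190,140,375,280))):
    f=np.load(n+'0.npz')
    for thr in (45,):
        for c,s in blobs(f,b,thr): print(n,c,s)
    im=f['image'];x0,y0,x1,y1=b
    o=cv2.resize(im[y0:y1,x0:x1],None,fx=3.3,fy=3.3,interpolation=cv2.INTER_CUBIC)
    cv2.imwrite(f'pics/{n}0z.png',cv2.cvtColor(o,cv2.COLOR_RGB2BGR))
E
```

```text
scene [302.1 142.1] [295, 140, 13, 7, 58]
scene [457.2 151.9] [455, 144, 5, 17, 28]
scene [328.1 151.3] [324, 149, 10, 6, 42]
scene [434.2 172.9] [418, 165, 34, 18, 231]
scene [422.4 187.9] [409, 180, 28, 17, 361]
scene [313.8 185.4] [310, 183, 9, 6, 44]
scene [227.3 191.5] [225, 187, 7, 10, 52]
scene [297.2 194.7] [291, 190, 14, 10, 103]
scene [405. 210.] [390, 200, 30, 20, 444]
scene [278.4 226.3] [275, 224, 8, 6, 41]
scene [385.4 234.9] [370, 224, 32, 23, 562]
scene [252.5 249.9] [243, 242, 20, 17, 236]
scene [363.2 263.1] [346, 250, 35, 27, 701]
scene [344.7 286.8] [324, 271, 42, 34, 608]
```

View pics/scene0z.png

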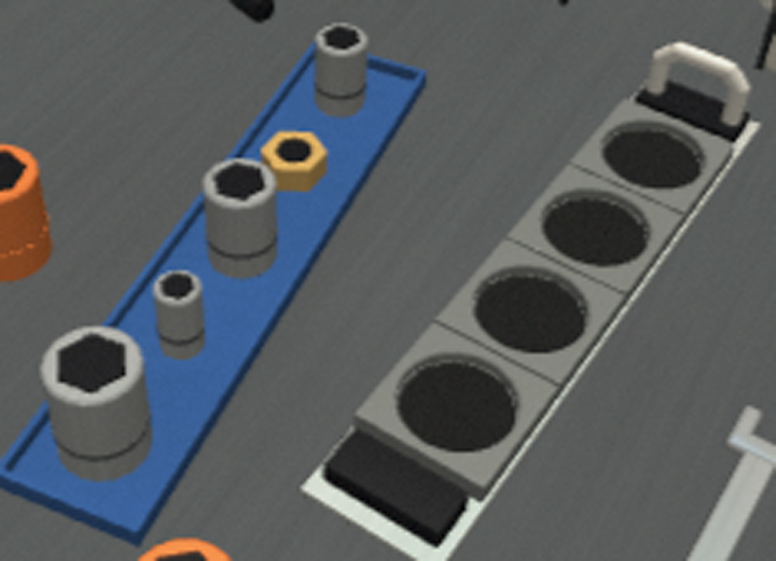

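View pics/side0z.png

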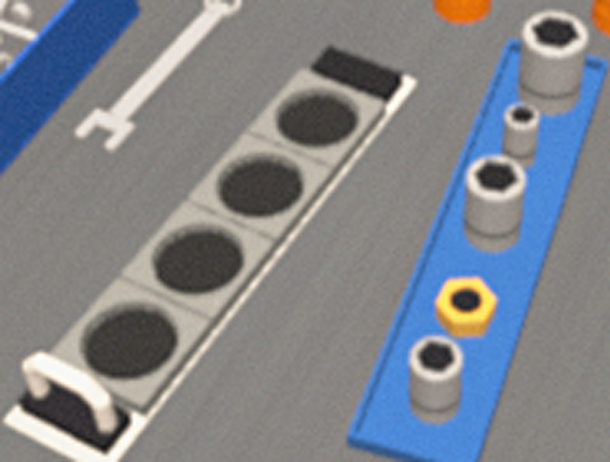

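```bash
python3 - <<'E'
from h import *
f=np.load('side0.npz')
for c,s in blobs(f,(190,140,375,285),75,15): print(c,s[2:])
g=np.load('scene0.npz')
P=dict(a=(252.5,249.9,.070),d=(278.4,226.3,.052),b=(297.2,194.7,.064),nut=(313.8,185.4,.022),c=(328.1,151.3,.058),p1=(422.4,187.9,.010),p2=(405,210,.010),p3=(385.4,234.9,.010),p4=(363.2,263.1,.010))
for k,(u,v,z) in P.items(): print(k,ray(g,u,v,z).round(4))
E
```

```text
[357.8 149.4] [11, 7, 57]
[298.  161.8] [26, 15, 202]
[285.7 176.3] [23, 15, 238]
[268.6 196.8] [24, 16, 284]
[339.7 193.1] [11, 7, 58]
[249.9 219.2] [25, 17, 336]
[330.8 230.7] [8, 6, 32]
[229.2 243.9] [26, 20, 395]
[321.7 247.8] [9, 7, 49]
[211.5 265.8] [33, 20, 247]
a [ 0.4818 -0.1917  0.07  ]
d [ 0.4786 -0.1151  0.052 ]
b [ 0.4706 -0.04    0.064 ]
nut [0.4602 0.0381 0.022 ]
c [0.4513 0.1128 0.058 ]
p1 [0.6546 0.1601 0.01  ]
p2 [0.6471 0.0796 0.01  ]
p3 [ 0.6396 -0.0008  0.01  ]
p4 [ 0.6322 -0.0811  0.01  ]
```

```bash
python3 - <<'E'
from h import *
f=np.load('side0.npz')
for c,s in blobs(f,(340,168,360,188),100,5): print(c,s)
P=dict(a=(357.8,149.4,.070),b=(339.7,193.1,.064),nut=(330.8,230.7,.022),c=(321.7,247.8,.058),p1=(229.2,243.9,.010),p2=(249.9,219.2,.010),p3=(268.6,196.8,.010),p4=(285.7,176.3,.010),d=(348.2,175,.052))
for k,(u,v,z) in P.items(): print(k,ray(f,u,v,z).round(4))
E
```

```text
[347.9 174.3] [346, 173, 5, 4, 16]
a [ 0.481  -0.1932  0.07  ]
b [ 0.4706 -0.0415  0.064 ]
nut [0.4594 0.037  0.022 ]
c [0.4509 0.1115 0.058 ]
p1 [0.6558 0.1533 0.01  ]
p2 [0.6482 0.0732 0.01  ]
p3 [ 0.6408 -0.0067  0.01  ]
p4 [ 0.6335 -0.0867  0.01  ]
d [ 0.4766 -0.1157  0.052 ]
```

```bash
python3 - <<'E'
from h import *
f=np.load('scene0.npz')
for u,v in ((224,191),(188,227),(195,296),(281,316),(80,345)): print(ray(f,u,v,.07).round(3))
E
python3 -m handwheel '[[-2,-2,0,0],[-2,-2,0,0],[-2,-2,0,0],[-2,-2,-1,0],[-2,-2,-1,0],[-2,-2,-1,0],[-2,-2,-1,0],[-2,-2,-1,0],[-2,-2,-1,0],[-1.3,-1.3,0,0],[0,0,0,0],[0,0,0,0]]' 0 30
```

```text
[ 0.352 -0.106  0.07 ]
[ 0.358 -0.207  0.07 ]
[ 0.462 -0.303  0.07 ]
[ 0.588 -0.267  0.07 ]
[ 0.383 -0.436  0.07 ]
t: 1.3
eef_pos: [0.4823, -0.1932, 0.3453]
ee_rot: [-3.14, -0.0, -1.571]
force: [0.2, 0.6, 0.2]
width: 0.0874
```

```bash
cat > w.py <<'E'
import sys
from station import arm
from h import *
n=sys.argv[1];cam=sys.argv[2] if len(sys.argv)>2 else 'wrist'
f=arm.grab_frame(cam);np.savez(n+'.npz',**f)
cv2.imwrite(f'pics/{n}.png',cv2.cvtColor(f['image'],cv2.COLOR_RGB2BGR))
E
python3 w.py w1
```

```text
(no output)
```

View pics/w1.png

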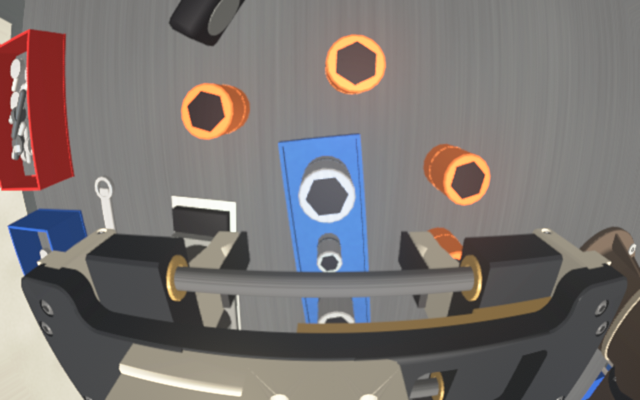

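The wrist view shows a at (327,192), laterally between the fingers, whose midline is near column 323. I'll cross-check its position with the fisheye ray, then descend.

```bash
cat >> h.py <<'E'
def fray(f,u,v,z):
    fl=200/np.tan(np.radians(float(f['vfov']))/2)
    R=cv2.Rodrigues(f['rvec'])[0];c=-R.T@f['tvec']
    x,y=u-f['cx'],v-f['cy'];r=np.hypot(x,y);t=r/fl
    d=R.T@np.array([np.sin(t)*x/r,np.sin(t)*y/r,np.cos(t)]);return c+d*(z-c[2])/d[2]
E
python3 - <<'E'
from h import *
f=np.load('w1.npz')
for c,s in blobs(f,(285,150,365,275),60,15): print(c,s, fray(f,*c,.07).round(4),fray(f,*c,.052).round(4))
E
python3 -m handwheel '[[0,0,-2,0],[0,0,-2,0],[0,0,-2,0],[0,0,-2,0],[0,0,-2,0],[0,0,-1,0],[0,0,0,0],[0,0,0,0]]'
```

```text
t: 2.15
eef_pos: [0.4827, -0.1928, 0.2352]
ee_rot: [-3.141, -0.0, -1.57]
force: [0.6, 0.5, 0.7]
width: 0.0878
```

```bash
python3 -m handwheel '[[0,0,-1,0],[0,0,-1,0],[0,0,-1,0],[0,0,0,0],[0,0,0,0]]' && python3 -m handwheel '[[0,0,0,0],[0,0,0,0],[0,0,0,0],[0,0,0,0],[0,0,0,0],[0,0,0,0],[0,0,0,0],[0,0,0,0],[0,0,0,0],[0,0,0,0]]' 1 30
```

```text
t: 2.65
eef_pos: [0.4819, -0.1931, 0.2042]
ee_rot: [3.14, -0.0, -1.571]
force: [-0.1, -0.6, 1.1]
width: 0.0878
t: 3.65
eef_pos: [0.4812, -0.1931, 0.2047]
ee_rot: [3.14, 0.0, -1.571]
force: [-5.1, -0.0, 5.7]
width: 0.0495
```

```bash
python3 -m handwheel '[[0,0,0.5,0],[0,0,1,0],[0,0,2,0],[0,0,2,0],[0,0,2,0],[0,0,2,0],[0,0,1,0],[0,0,0,0]]' && python3 -m handwheel '[[0.5,1,0,0],[1,2,0,0],[1,2,0,0],[1,2,0,0],[1,2,0,0],[1,2,0,0],[1,2,0,0],[1,2,0,0],[1,2,0,0],[1,2,0,0],[1,2,0,0],[1,2,0,0],[1,2,0,0],[1,2,0,0],[1,2,0,0],[1,2,0,0],[1,2,0,0],[0.9,2,0,0],[0,0,0,0],[0,0,0,0]]'
```

```text
t: 4.45
eef_pos: [0.4824, -0.193, 0.3112]
ee_rot: [-3.138, -0.0, -1.571]
force: [0.2, 0.4, -6.2]
width: 0.0494
t: 6.45
eef_pos: [0.6562, 0.158, 0.3091]
ee_rot: [3.141, -0.0, -1.57]
force: [0.6, -0.7, -5.1]
width: 0.0497
```

```bash
python3 -m handwheel '[[-0.1,-0.1,-1,0],[0,0,-2,0],[0,0,-2,0],[0,0,-2,0],[0,0,-1,0],[0,0,0,0],[0,0,0,0]]' && python3 w.py s1 scene && python3 w.py d1 side
```

```text
t: 7.15
eef_pos: [0.6553, 0.1558, 0.2301]
ee_rot: [-3.141, -0.0, -1.571]
force: [0.2, -0.0, -5.2]
width: 0.0497
```

View pics/s1.png

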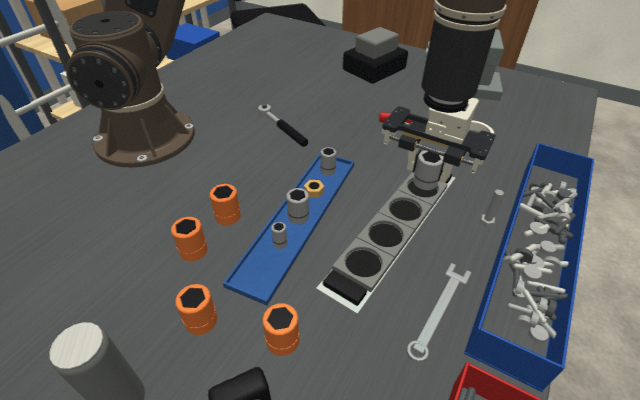

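View pics/d1.png

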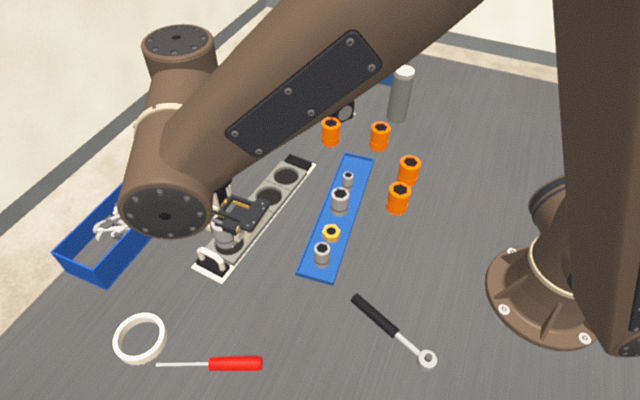

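Socket a hangs upright over the first pocket: scene (430,168), side (228,238). Lowering.

```bash
python3 -m handwheel '[[0,0,-0.5,0],[0,0,-0.5,0],[0,0,-0.4,0],[0,0,-0.2,0],[0,0,-0.1,0],[0,0,-0.1,0],[0,0,0,0],[0,0,0,0],[0,0,0,0]]'
```

```text
t: 8.15
eef_pos: [0.655, 0.156, 0.2118]
ee_rot: [-3.141, 0.0, -1.571]
force: [-0.3, -1.1, -4.0]
width: 0.0498
```

```bash
python3 -m handwheel '[[0,0,-0.1,0],[0,0,0,0],[0,0,0,0],[0,0,0,0]]'
```

```text
t: 8.55
eef_pos: [0.6551, 0.156, 0.2108]
ee_rot: [-3.141, 0.0, -1.571]
force: [0.1, 0.1, -4.4]
width: 0.0495
```

```bash
python3 -m handwheel '[[0,0,-0.1,0],[0,0,0,0],[0,0,0,0],[0,0,0,0]]'
```

```text
t: 8.95
eef_pos: [0.6551, 0.156, 0.2107]
ee_rot: [-3.141, 0.0, -1.571]
force: [-2.8, 0.2, 5.6]
width: 0.0498
```

Contact is made at the expected height, so I'll release, rise, and move toward b at (.4706,-.0408).

```bash
python3 -m handwheel '[[0,0,0,0],[0,0,0,0],[0,0,0,0],[0,0,0,0],[0,0,0,0],[0,0,0,0],[0,0,0,0],[0,0,0,0]]' 0 && python3 -m handwheel '[[0,0,0.5,0],[0,0,1,0],[0,0,2,0],[0,0,2,0],[0,0,2,0],[0,0,2,0],[0,0,0,0]]' && python3 -m handwheel '[[-1.8,-2,0,0],[-1.8,-2,0,0],[-1.8,-2,0,0],[-1.8,-2,0,0],[-1.8,-2,0,0],[-1.8,-2,0,0],[-1.8,-2,0,0],[-1.8,-2,0,0],[-1.8,-2,0,0],[-1.8,-1.7,0,0],[-0.4,0,0,0],[0,0,0,0],[0,0,0,0]]' && python3 w.py w2 && python3 w.py s2 scene && python3 w.py d2 side
```

```text
t: 9.75
eef_pos: [0.655, 0.156, 0.2096]
ee_rot: [3.142, -0.0, -1.571]
force: [1.0, 0.0, 0.7]
width: 0.0877
t: 10.45
eef_pos: [0.6559, 0.1563, 0.3093]
ee_rot: [-3.136, 0.002, -1.57]
force: [1.1, -0.1, -0.1]
width: 0.0876
t: 11.75
eef_pos: [0.4715, -0.0407, 0.3051]
ee_rot: [-3.14, 0.0, -1.57]
force: [0.2, -0.4, -1.2]
width: 0.088
```

View pics/w2.png

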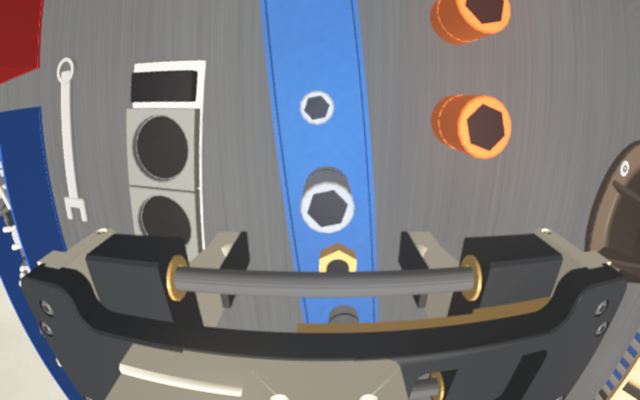

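View pics/s2.png

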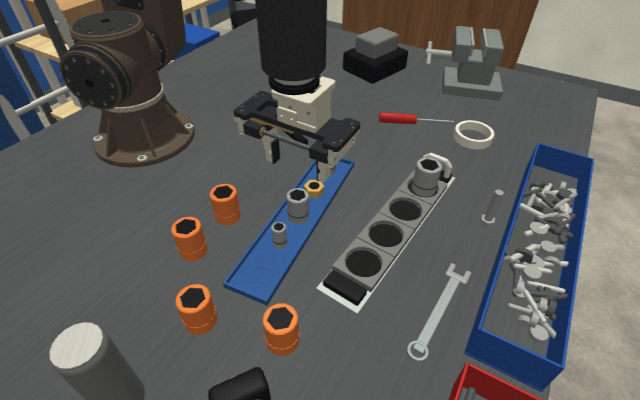

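Socket a stands upright in the pocket beside the handle, at scene (428,175). The wrist view shows b at (328,207), between the fingers. Descend 10.3 cm and grip.

```bash
python3 -m handwheel '[[0,0,-2,0],[0,0,-2,0],[0,0,-2,0],[0,0,-1.5,0],[0,0,-1,0],[0,0,-1,0],[0,0,-0.8,0],[0,0,0,0],[0,0,0,0]]' && python3 -m handwheel '[[0,0,0,0],[0,0,0,0],[0,0,0,0],[0,0,0,0],[0,0,0,0],[0,0,0,0],[0,0,0,0],[0,0,0,0],[0,0,0,0],[0,0,0,0],[0,0,0,0]]' 1 30 &&  python3 -m handwheel '[[0,0,0.5,0],[0,0,1,0],[0,0,2,0],[0,0,2,0],[0,0,2,0],[0,0,2,0],[0,0,1,0],[0,0,0,0]]'
```

```text
t: 12.8
eef_pos: [0.4712, -0.041, 0.2018]
ee_rot: [-3.141, -0.0, -1.571]
force: [0.0, -0.2, -0.1]
width: 0.0882
t: 13.9
eef_pos: [0.4705, -0.0411, 0.2016]
ee_rot: [3.141, -0.0, -1.571]
force: [-3.5, 0.8, 6.5]
width: 0.0413
t: 14.7
eef_pos: [0.4715, -0.0409, 0.3083]
ee_rot: [-3.138, 0.001, -1.571]
force: [0.4, -0.0, -2.8]
width: 0.0417
```

```bash
python3 -m handwheel '[[0.7,0.7,0,0],[1.7,1.1,0,0],[1.7,1.1,0,0],[1.7,1.1,0,0],[1.7,1.1,0,0],[1.7,1.1,0,0],[1.7,1.1,0,0],[1.7,1.1,0,0],[1.7,1.1,0,0],[1.7,1.1,0,0],[1.7,1.1,0,0],[0,0,0,0],[0,0,0,0]]' && python3 -m handwheel '[[0,0,-1,0],[0,0,-2,0],[0,0,-2,0],[0,0,-2,0],[0,0,-1,0],[0,0,0,0],[0,0,0,0]]'
```

```text
t: 16.0
eef_pos: [0.648, 0.0765, 0.3043]
ee_rot: [3.138, -0.001, -1.571]
force: [-0.9, -1.2, -2.9]
width: 0.0412
t: 16.7
eef_pos: [0.6481, 0.0759, 0.227]
ee_rot: [-3.141, -0.0, -1.571]
force: [1.4, 0.2, -2.8]
width: 0.0418
```

```bash
python3 w.py s3 scene
```

```text
(no output)
```

View pics/s3.png

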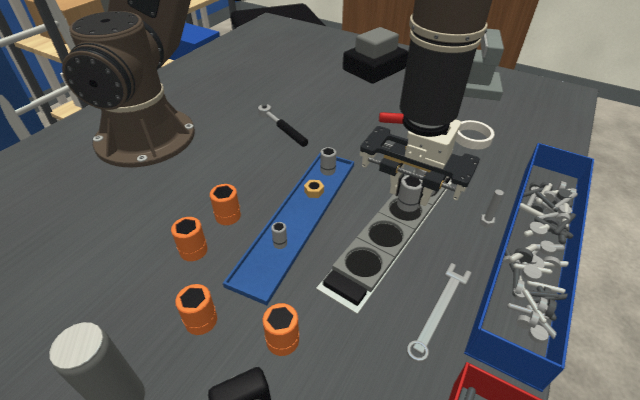

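Socket b hangs over pocket 2, at scene (410,192). Lowering.

```bash
python3 -m handwheel '[[0,0,-0.6,0],[0,0,-0.5,0],[0,0,-0.4,0],[0,0,-0.2,0],[0,0,-0.1,0],[0,0,-0.1,0],[0,0,0,0],[0,0,0,0],[0,0,0,0]]'
```

```text
t: 17.65
eef_pos: [0.648, 0.076, 0.2077]
ee_rot: [-3.141, 0.0, -1.571]
force: [0.7, 0.7, -2.0]
width: 0.0418
```

```bash
python3 -m handwheel '[[0,0,-0.1,0],[0,0,0,0],[0,0,0,0],[0,0,0,0]]'
```

```text
t: 18.05
eef_pos: [0.648, 0.076, 0.2077]
ee_rot: [-3.141, 0.0, -1.571]
force: [-2.7, 0.1, 5.3]
width: 0.0413
```

```bash
python3 -m handwheel '[[0,0,0,0],[0,0,0,0],[0,0,0,0],[0,0,0,0],[0,0,0,0],[0,0,0,0],[0,0,0,0],[0,0,0,0]]' 0 && python3 -m handwheel '[[0,0,0.5,0],[0,0,1,0],[0,0,2,0],[0,0,2,0],[0,0,2,0],[0,0,2,0],[0,0,0,0]]' && python3 -m handwheel '[[-1.7,0.6,0,0],[-2,0.5,0,0],[-2,0.5,0,0],[-2,0.5,0,0],[-2,0.5,0,0],[-2,0.5,0,0],[-2,0.5,0,0],[-2,0,0,0],[-2,0,0,0],[-2,0,0,0],[0,0,0,0],[0,0,0,0],[0,0,0,0]]' && python3 w.py w4 && python3 w.py s4 scene
```

```text
t: 18.85
eef_pos: [0.648, 0.076, 0.2066]
ee_rot: [3.142, -0.0, -1.571]
force: [-0.2, 0.7, 0.6]
width: 0.0874
t: 19.55
eef_pos: [0.649, 0.0762, 0.3061]
ee_rot: [-3.135, 0.002, -1.57]
force: [0.4, 0.6, 0.9]
width: 0.0876
t: 20.85
eef_pos: [0.4515, 0.1122, 0.302]
ee_rot: [-3.141, 0.0, -1.571]
force: [0.3, 0.1, 0.1]
width: 0.0877
```

View pics/w4.png

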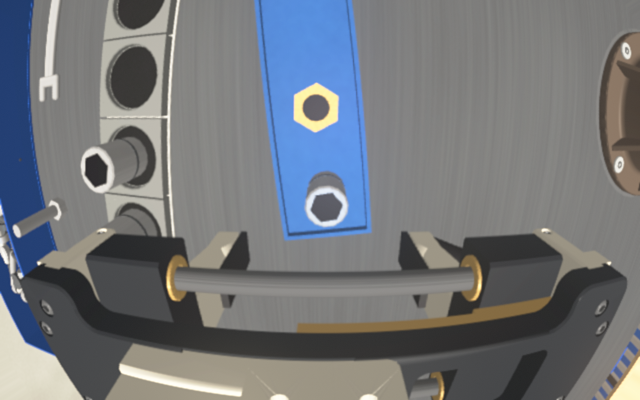

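View pics/s4.png

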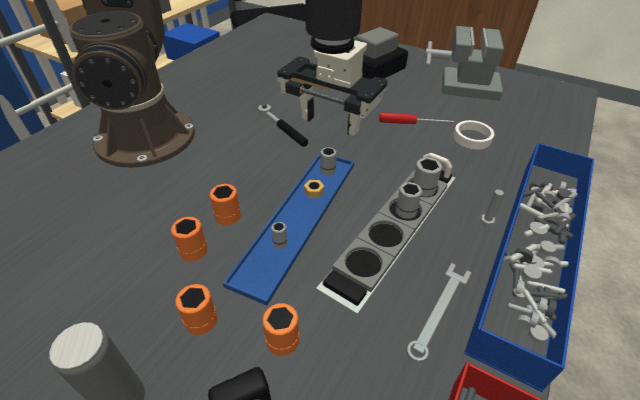

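b stands in pocket 2, at scene (410,200). c shows at wrist (327,206), the same place b did before its good grasp. Descend 10.3 cm and grip.

```bash
python3 -m handwheel '[[0,0,-2,0],[0,0,-2,0],[0,0,-2,0],[0,0,-1.5,0],[0,0,-1,0],[0,0,-1,0],[0,0,-0.8,0],[0,0,0,0],[0,0,0,0]]' && python3 -m handwheel '[[0,0,0,0],[0,0,0,0],[0,0,0,0],[0,0,0,0],[0,0,0,0],[0,0,0,0],[0,0,0,0],[0,0,0,0],[0,0,0,0],[0,0,0,0],[0,0,0,0],[0,0,0,0]]' 1 30 &&  python3 -m handwheel '[[0,0,0.5,0],[0,0,1,0],[0,0,2,0],[0,0,2,0],[0,0,2,0],[0,0,2,0],[0,0,1,0],[0,0,0,0]]'
```

```text
t: 21.85
eef_pos: [0.4511, 0.1121, 0.1988]
ee_rot: [-3.142, -0.0, -1.571]
force: [0.4, -0.3, 0.3]
width: 0.0878
t: 23.05
eef_pos: [0.4509, 0.1119, 0.1986]
ee_rot: [3.141, -0.0, -1.571]
force: [-2.3, 0.0, 2.2]
width: 0.0334
t: 23.85
eef_pos: [0.4513, 0.1122, 0.3053]
ee_rot: [-3.139, 0.002, -1.571]
force: [0.7, -0.0, -1.3]
width: 0.0331
```

```bash
python3 -m handwheel '[[0.9,-0.6,0,0],[1.8,-1.1,0,0],[1.8,-1.1,0,0],[1.8,-1.1,0,0],[1.8,-1.1,0,0],[1.8,-1.1,0,0],[1.8,-1.1,0,0],[1.8,-1.1,0,0],[1.8,-1.1,0,0],[1.8,-1.1,0,0],[1.8,-1.1,0,0],[0,0,0,0],[0,0,0,0]]' && python3 -m handwheel '[[0,0,-1,0],[0,0,-2,0],[0,0,-2,0],[0,0,-2,0],[0,0,-1,0],[0,0,0,0],[0,0,0,0]]'; python3 w.py s5 scene
```

```text
t: 25.15
eef_pos: [0.64, -0.0048, 0.3015]
ee_rot: [3.138, -0.001, -1.572]
force: [-0.8, 0.1, -2.5]
width: 0.0336
t: 25.85
eef_pos: [0.6401, -0.0038, 0.224]
ee_rot: [-3.141, -0.0, -1.57]
force: [0.6, -0.4, -1.0]
width: 0.0333
```

View pics/s5.png

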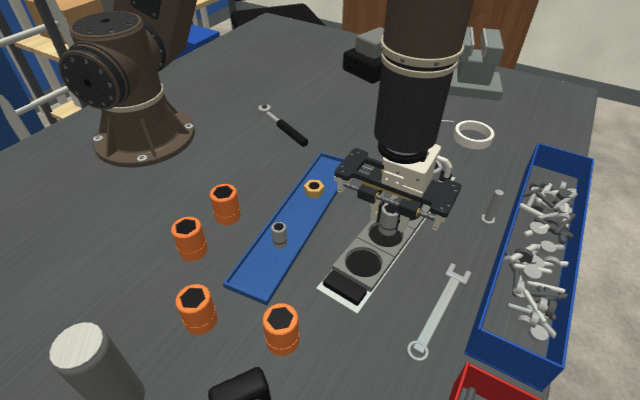

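c hangs over pocket 3, at scene (389,220). Lowering.

```bash
python3 -m handwheel '[[0,0,-0.6,0],[0,0,-0.5,0],[0,0,-0.4,0],[0,0,-0.2,0],[0,0,-0.1,0],[0,0,-0.1,0],[0,0,0,0],[0,0,0,0],[0,0,0,0]]' &&  python3 -m handwheel '[[0,0,-0.1,0],[0,0,0,0],[0,0,0,0],[0,0,0,0]]'
```

```text
t: 26.8
eef_pos: [0.64, -0.004, 0.2047]
ee_rot: [-3.141, 0.0, -1.571]
force: [0.1, -0.1, -2.1]
width: 0.0333
t: 27.2
eef_pos: [0.64, -0.004, 0.2047]
ee_rot: [-3.141, -0.0, -1.57]
force: [-3.9, 1.0, 6.8]
width: 0.0332
```

```bash
python3 -m handwheel '[[0,0,0,0],[0,0,0,0],[0,0,0,0],[0,0,0,0],[0,0,0,0],[0,0,0,0],[0,0,0,0],[0,0,0,0],[0,0,0,0]]' 0 && python3 -m handwheel '[[0,0,0.5,0],[0,0,1,0],[0,0,2,0],[0,0,2,0],[0,0,2,0],[0,0,2,0],[0,0,0,0]]' && python3 -m handwheel '[[-1.3,-1.2,0,0],[-1.5,-1.1,0,0],[-1.5,-1.1,0,0],[-1.5,-1.1,0,0],[-1.5,-1.1,0,0],[-1.5,-1.1,0,0],[-1.5,-1.1,0,0],[-1.5,-1.1,0,0],[-1.5,-1.1,0,0],[-1.5,-1.1,0,0],[-1.5,0,0,0],[0,0,0,0],[0,0,0,0]]' && python3 w.py w6 && python3 w.py s6 scene
```

```text
t: 28.1
eef_pos: [0.64, -0.0041, 0.2036]
ee_rot: [-3.142, -0.0, -1.571]
force: [-0.7, -0.1, -0.2]
width: 0.0875
t: 28.8
eef_pos: [0.641, -0.0039, 0.3031]
ee_rot: [-3.135, 0.001, -1.57]
force: [0.4, -0.7, 0.2]
width: 0.0878
t: 30.1
eef_pos: [0.4768, -0.115, 0.299]
ee_rot: [-3.141, 0.0, -1.571]
force: [0.2, -0.4, 0.3]
width: 0.0876
```

View pics/w6.png

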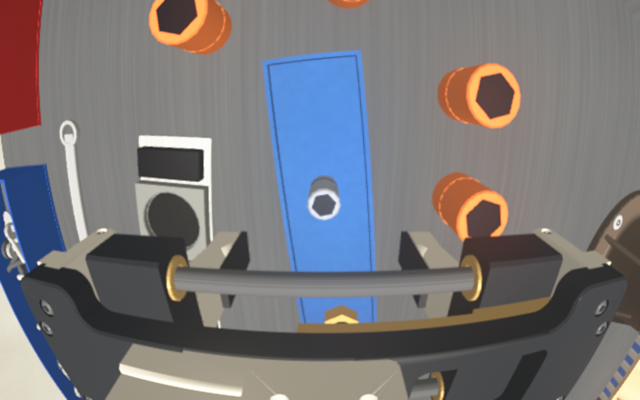

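View pics/s6.png

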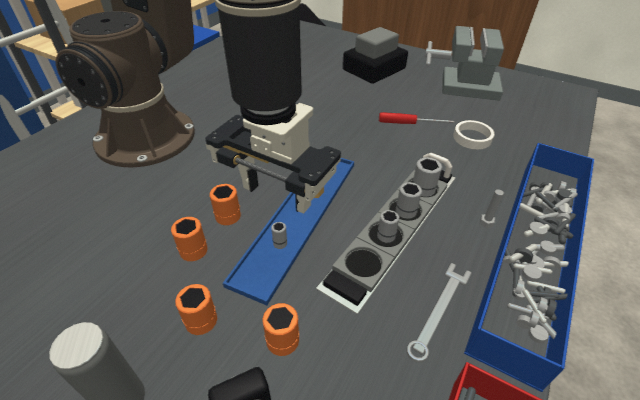

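c stands in pocket 3, at scene (389,228). d shows at wrist (324,204), between the fingers. Shift 1 mm in x, descend and grip.

```bash
python3 -m handwheel '[[0.1,0,-2,0],[0,0,-2,0],[0,0,-2,0],[0,0,-1.5,0],[0,0,-1,0],[0,0,-1,0],[0,0,-0.8,0],[0,0,0,0],[0,0,0,0]]' && python3 -m handwheel '[[0,0,0,0],[0,0,0,0],[0,0,0,0],[0,0,0,0],[0,0,0,0],[0,0,0,0],[0,0,0,0],[0,0,0,0],[0,0,0,0],[0,0,0,0],[0,0,0,0],[0,0,0,0],[0,0,0,0]]' 1 30 &&  python3 -m handwheel '[[0,0,0.5,0],[0,0,1,0],[0,0,2,0],[0,0,2,0],[0,0,2,0],[0,0,2,0],[0,0,1,0],[0,0,0,0]]'
```

```text
t: 31.1
eef_pos: [0.4782, -0.115, 0.1958]
ee_rot: [-3.141, -0.0, -1.571]
force: [0.1, -1.0, -0.1]
width: 0.0877
t: 32.4
eef_pos: [0.4779, -0.115, 0.1956]
ee_rot: [3.141, -0.0, -1.571]
force: [-0.6, 1.0, 0.1]
width: 0.0253
t: 33.2
eef_pos: [0.4784, -0.115, 0.3024]
ee_rot: [-3.138, 0.0, -1.571]
force: [-0.6, -0.3, -0.9]
width: 0.0256
```

```bash
python3 -m handwheel '[[0.5,0.1,0,0],[1.5,0.3,0,0],[1.5,0.3,0,0],[1.5,0.3,0,0],[1.5,0.3,0,0],[1.5,0.3,0,0],[1.5,0.3,0,0],[1.5,0.3,0,0],[1.5,0.3,0,0],[1.5,0.3,0,0],[1.5,0.3,0,0],[0,0,0,0],[0,0,0,0]]' && python3 -m handwheel '[[0,0,-1,0],[0,0,-2,0],[0,0,-2,0],[0,0,-2,0],[0,0,-1,0],[0,0,0,0],[0,0,0,0]]'; python3 w.py s7 scene
```

```text
t: 34.5
eef_pos: [0.6335, -0.0838, 0.2994]
ee_rot: [3.14, -0.0, -1.571]
force: [-0.7, -0.4, -0.7]
width: 0.0254
t: 35.2
eef_pos: [0.6331, -0.0841, 0.2211]
ee_rot: [-3.141, -0.0, -1.571]
force: [0.6, 0.3, -0.8]
width: 0.0252
```

View pics/s7.png

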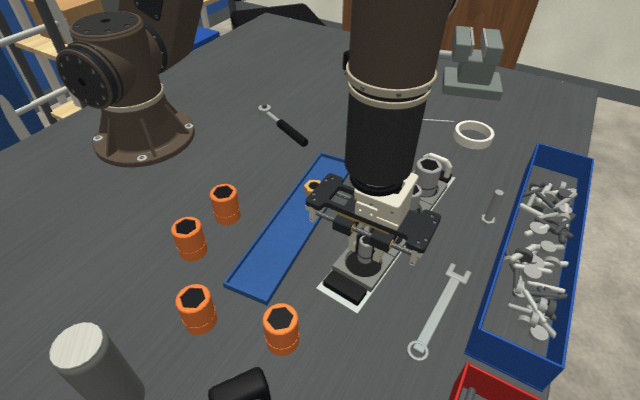

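d hangs over pocket 4, at scene (366,250). Lower, release and rise.

```bash
python3 -m handwheel '[[0,0,-0.6,0],[0,0,-0.5,0],[0,0,-0.4,0],[0,0,-0.2,0],[0,0,-0.1,0],[0,0,-0.1,0],[0,0,0,0],[0,0,0,0],[0,0,0,0]]' &&  python3 -m handwheel '[[0,0,-0.1,0],[0,0,0,0],[0,0,0,0],[0,0,0,0]]'
```

```text
t: 36.15
eef_pos: [0.633, -0.084, 0.2017]
ee_rot: [-3.141, 0.0, -1.571]
force: [-1.3, -0.0, -1.6]
width: 0.0251
t: 36.55
eef_pos: [0.633, -0.084, 0.2016]
ee_rot: [-3.141, -0.0, -1.57]
force: [-2.8, 0.3, 6.8]
width: 0.0253
```

```bash
python3 -m handwheel '[[0,0,0,0],[0,0,0,0],[0,0,0,0],[0,0,0,0],[0,0,0,0],[0,0,0,0],[0,0,0,0],[0,0,0,0],[0,0,0,0],[0,0,0,0]]' 0 && python3 -m handwheel '[[0,0,0.5,0],[0,0,1,0],[0,0,2,0],[0,0,2,0],[0,0,2,0],[0,0,2,0],[0,0,2,0],[0,0,2,0],[0,0,2,0],[0,0,0,0],[0,0,0,0]]' && python3 -m handwheel '[[-2,0,0,0],[-2,0,0,0],[-2,0,0,0],[-2,0,0,0],[-2,0,0,0],[-2,0,0,0],[-2,0,0,0],[-2,0,0,0],[0,0,0,0],[0,0,0,0],[0,0,0,0]]' && python3 w.py s8 scene && python3 w.py d8 side
python3 - <<'E'
from h import *
for n,b,t in (('s8',(340,140,455,300),45),('d8',(190,150,310,280),80)):
    f=np.load(n+'.npz')
    for c,s in blobs(f,b,t,12): print(n,c,s[2:],[ray(f,*c,z)[:2].round(4).tolist() for z in (.076,.070,.064,.058)])
    x0,y0,x1,y1=b
    o=cv2.resize(f['image'][y0:y1,x0:x1],None,fx=3.7,fy=3.7,interpolation=cv2.INTER_CUBIC)
    cv2.imwrite(f'pics/{n}z.png',cv2.cvtColor(o,cv2.COLOR_RGB2BGR))
E
```

```text
t: 37.55
eef_pos: [0.633, -0.084, 0.2007]
ee_rot: [-3.142, 0.0, -1.571]
force: [-0.8, -0.5, 0.5]
width: 0.0875
t: 38.65
eef_pos: [0.6328, -0.084, 0.3568]
ee_rot: [-3.14, 0.0, -1.571]
force: [-0.7, 0.3, -0.1]
width: 0.0877
t: 39.75
eef_pos: [0.4735, -0.084, 0.3556]
ee_rot: [3.142, -0.0, -1.571]
force: [-0.1, 0.9, -0.0]
width: 0.0877
s8 [429.2 164.5] [17, 10, 120] [[0.6568, 0.1579], [0.6554, 0.1656], [0.6539, 0.1733], [0.6525, 0.181]]
s8 [443.9 177.4] [13, 12, 57] [[0.6943, 0.1346], [0.6933, 0.142], [0.6923, 0.1495], [0.6913, 0.1569]]
s8 [410.8 188.9] [15, 9, 100] [[0.6512, 0.0708], [0.6497, 0.0775], [0.6482, 0.0842], [0.6467, 0.0909]]
s8 [393.1 206.3] [7, 9, 33] [[0.6406, 0.0112], [0.639, 0.0172], [0.6373, 0.0232], [0.6357, 0.0292]]
s8 [412.9 215.7] [20, 11, 47] [[0.6793, 0.0073], [0.6781, 0.0133], [0.677, 0.0192], [0.6758, 0.0252]]
s8 [389.6 216. ] [12, 9, 77] [[0.6446, -0.0141], [0.643, -0.0084], [0.6414, -0.0027], [0.6398, 0.003]]
s8 [384.3 237.7] [32, 22, 243] [[0.6566, -0.0644], [0.6551, -0.0593], [0.6537, -0.0542], [0.6522, -0.0491]]
s8 [365.9 247.2] [9, 7, 49] [[0.639, -0.0981]
[... 603 characters left out ...]
 [24, 14, 114] [[0.6047, 0.0473], [0.6076, 0.0427], [0.6105, 0.0382], [0.6133, 0.0337]]
d8 [246.  202.9] [11, 7, 65] [[0.6462, 0.0797], [0.6494, 0.0754], [0.6526, 0.0712], [0.6558, 0.0669]]
d8 [258.  220.6] [15, 16, 62] [[0.598, 0.113], [0.6008, 0.109], [0.6036, 0.1051], [0.6064, 0.1011]]
d8 [239.9 222.9] [10, 10, 28] [[0.6301, 0.1339], [0.6332, 0.1301], [0.6363, 0.1263], [0.6393, 0.1225]]
d8 [223.5 226.5] [14, 12, 124] [[0.6568, 0.1561], [0.6601, 0.1525], [0.6634, 0.1489], [0.6667, 0.1453]]
d8 [240.3 243.4] [6, 14, 35] [[0.6025, 0.1797], [0.6054, 0.1763], [0.6082, 0.1729], [0.6111, 0.1695]]
d8 [211.5 265.7] [33, 21, 255] [[0.6271, 0.2485], [0.6302, 0.2457], [0.6332, 0.2428], [0.6363, 0.24]]
```

View pics/s8z.png

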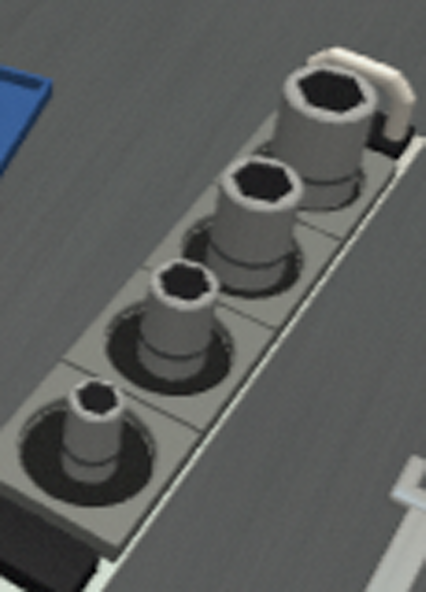

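View pics/d8.png

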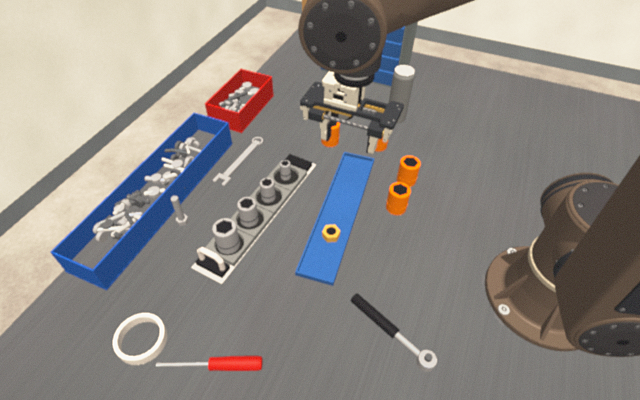

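View pics/s8.png

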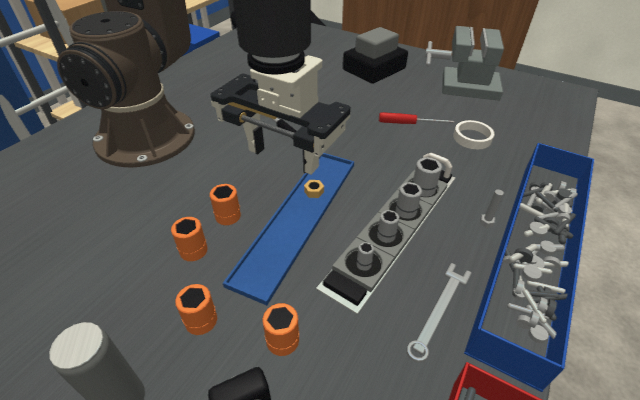

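All four stand upright in the right order, at scene (429,165), (411,189), (390,216) and (366,247), within about 2 mm of the pocket centres. The nut is unmoved at (315,187). Handing in.

```bash
python3 -c "
from station import arm
print(arm.job_done())"
```

```text
the job is handed in; nothing more can be done
None
```

The four sockets are on the rail, largest (a) next to the handle, then b, c and d, each set down onto its pocket floor and released. I handed the job in at about 40 s, inside the 96 s limit.

- **Placing:** The last scene picture puts each top face within about 2 mm of its pocket centre, and all four look upright. The side picture shows the same order. It measured a, b and c within about 1.5 mm of centre; d was not picked out as a separate blob there, so I checked its position in the scene view only.
- **Contact:** The wrist force peaked at about 8 N in the readings I took.
- **Nut and arm:** The nut has not moved in the tray, and the gripper is clear of everything.
- **Failed check:** My early attempt to measure socket a from the wrist camera found no usable blob. I used the scene and side views instead, which agreed to about 2 mm on the sockets. For the pocket floors they differed by about 6 mm, so I averaged the two views.

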